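# Put the watch-case press dies back on their seats

### The arm

A 6-joint arm with a two-finger parallel gripper is mounted at the origin on the work surface. World frame = base frame: x ahead of the robot, y to its left, z up, the work surface at z = 0. Lengths are in mm, angles in rad, forces in N, time in s.
With the tool pointing down it reaches from about 250 to 800 mm from the base axis. Payload 3.9 kg.
Tool frame: the origin (TCP) lies at the very end of the fingers, on their centre line; the grasp point (between the pads) lies r.hold_point_z behind it (r.hold_point_z is the distance from the TCP to the grasp point, in mm); z points along the fingers, y is the line along which they close (so a half turn about z gives the same grasp; the last joint's range is limited). The gripper opens to 85 mm and grips with 20 to 120 N. Pads are 22 mm wide; open, the fingers measure 114 mm over their backs; the gripper's body (76 mm by 85 mm) begins 54 mm behind the grasp point. The pads swing forward as they close: fully open they stand 13 mm farther back than shut.
Start: joints at [1.112, 0.26, -0.138, 1.173, 0, 1.571], TCP at [232.502, 470.699, 231.304] pointing down, gripper open.
Joint ranges: [-2.78, 2.78], [-0.83, 1.72], [-1.28, 1.37], [-1.9, 2.12], [-1.57, 1.48], [-3.14, 3.14]. Speed limits (rad/s): [2.57, 2.57, 3.14, 3.14, 3.14, 3.14].

### API

Orientations are given as a 3x3 rotation matrix whose columns are the frame's x, y, z axes.
In Python, from rig import r, vision, spotter gives the robot as it stands.
- The arm moves only by the shell command python3 -m creep 'ROWS' [FORCE]. ROWS is a JSON object of lists of equal length, an entry for each row: "linear": the shift along the tool's x, y, z in m, a list of three; "turn": the turn, a rotation vector about the tool's x, y, z in degrees, a list of three; "grip": the finger opening in m, from 0 to 0.0854. In form: {"linear": [[tx, ty, tz], ...], "turn": [[wx, wy, wz], ...], "grip": [grip, ...]}. A call has 1 to 5 rows; each row shifts and turns the commanded pose from where the row before left it, along the tool's axes as they then stand; what a row does not reach is not made up. A row lasts 1/10 s, in which the tool goes at most 50 mm and 8.59 degrees, less where a joint would pass 70% of its speed; a pose out of reach is approached as far as the arm can. A call with a gripper value outside its range is refused whole. The fingers move at their own pace and stop on an object; FORCE is the grip in N (left out, the last holds). Time passes only in rows, so rows that do not move let the fingers close. It gives the time, the measured TCP pose, the force, the opening and the grip force at its end, in the units of the state.
- r.sense(): the state, without advancing time (a new reading comes with each control period).
- vision.snapshot(name): name is "side" or "top" or "wrist"; returns a dict with "pixels" (480x640x3 uint8, blue, green, red), "fov_y" (degrees; the focal length in pixels is half the picture's height over the tangent of half this angle, whatever the lens; pixels are square), "cx", "cy" (the principal point, pixels), "R" (3x3) and "t" (3): a world point X has camera coordinates R X + t; the wrist camera has in their place "T_tool_cam" (4x4, takes a point from camera to tool coordinates, whose origin is the TCP and whose axes are the flange's). Camera axes: x right, y down, z forward; pixel columns grow to the right and rows downward; lengths in mm; the calibration is good to about 2 mm. A picture is of the moment at which its call begins: read the wrist's pose just before it. There is no depth.
- r.job_done(): hands the job in; it is judged then, once.
Trained networks look in a picture, given as the dict that the camera call returned (one of the last four; its "shot" number tells which), for a name from the list of things; names that differ only in an ending like _2 or _b are one class to them, and where a whole thing is asked for, a point or a joint stands for the part that bears it (a point fixed in the world has none). Each returns a list of dicts, best first, with "conf" (0 to 1); they miss things now and then, are a little off and sometimes report something else, mostly with a low value. They report only what shows in the picture. A call takes as long as a camera call. They do not tell look-alikes from the thing itself.
- spotter.search_frame(thing, picture): "at" ([column, row] in pixels, amid what is visible of it).
- spotter.masks_of(thing, picture): "pixels" (480x640 bool, what is visible of it) and "at" ([column, row] in pixels, amid what is visible of it).
- spotter.spot_point(thing, picture): "at" ([column, row] in pixels: a listed point, or the origin of a listed thing).
The state is a dict: "time_s": time; "q": joint angles; "joint_vel": joint speeds; "joint_efforts": joint torques, N m; "ee_pos": TCP position; "tool_rot": TCP orientation; "force": force on the tool from outside, world axes, zero at the start; "moment": the same for the moment, N m; "width": finger opening in mm; "finger_force": force on a finger pad.
Only numpy, scipy, OpenCV 4.12 (cv2) and the standard library are available. Lean on these libraries where they do the work, as an engineer would, in place of code of your own. Each camera call takes 0.05 s, during which the arm holds its last target. There are 200 camera calls.

### The job

The dies of the watch-case press have been left in two piles on the black pads. Take the piles apart and set every die flat and the right way up into the wooden seat of its own shape and size, the rectangular dies lined up with their recesses, without tipping any die over on the way.

Things in the scene. Friction and masses are not known exactly. Their poses are not given: they have to be found in the camera images.
- die_round_large: Press die of bare grey aluminium: a plain flat disc, 66 mm in diameter, 24 mm high, upright sides, about 220 g, a small black bore mark on top. Origin: centre of its underside; z up along its axis. At the start one of the two bottom dies: it lies on a round black rubber pad 3 mm thick, with a white die on top of it.
- die_rect_large: Press die of bare grey aluminium: a plain flat rectangular block, 64 mm along its x, 50 mm along its y, 24 mm high, upright sides, about 200 g, a small black bore mark on top. Origin: centre of its underside; z up; either way round is the same. At the start one of the two bottom dies: it lies on a round black rubber pad 3 mm thick, with a white die on top of it.
- die_round_medium: Press die of white nylon: a plain flat disc, 40 mm in diameter, 24 mm high, upright sides, about 40 g, a small black bore mark on top. Origin: centre of its underside; z up along its axis. At the start it lies on top of one of the two large dies (either), roughly centred.
- die_rect_small: Press die of white nylon: a plain flat rectangular block, 44 mm along its x, 30 mm along its y, 24 mm high, upright sides, about 40 g, a small black bore mark on top. Origin: centre of its underside; z up; either way round is the same. At the start it lies on top of one of the two large dies (either), roughly centred.
- die_round_small: Press die of bare grey aluminium: a plain flat disc, 26 mm in diameter, 24 mm high, upright sides, about 35 g, a small black bore mark on top. Origin: centre of its underside; z up along its axis. At the start it lies on top of one of the two white dies (either), roughly centred, as the third die of that pile.
- seat_round_large: Seat of die_round_large, fixed to the bench, empty at the start: a round dark wooden block, 92 mm in diameter, with a round recess 82 mm in diameter and a cork floor, 8 mm larger all round than its die. The floor is 7 mm above the bench, the rim 12 mm (recess 5 mm deep). Origin: centre of its underside, on the bench; z up.
- seat_rect_large: Seat of die_rect_large, fixed to the bench, empty at the start: a rectangular dark wooden block, 90 mm along its x by 76 mm along its y, with a rectangular recess 80 mm (x) by 66 mm (y) and a cork floor, 8 mm larger all round than its die. The floor is 7 mm above the bench, the rim 12 mm (recess 5 mm deep). Origin: centre of its underside, on the bench; z up. Its long side is x, as on its die.
- seat_round_medium: Seat of die_round_medium, fixed to the bench, empty at the start: a round dark wooden block, 66 mm in diameter, with a round recess 56 mm in diameter and a cork floor, 8 mm larger all round than its die. The floor is 7 mm above the bench, the rim 12 mm (recess 5 mm deep). Origin: centre of its underside, on the bench; z up.
- seat_rect_small: Seat of die_rect_small, fixed to the bench, empty at the start: a rectangular dark wooden block, 70 mm along its x by 56 mm along its y, with a rectangular recess 60 mm (x) by 46 mm (y) and a cork floor, 8 mm larger all round than its die. The floor is 7 mm above the bench, the rim 12 mm (recess 5 mm deep). Origin: centre of its underside, on the bench; z up. Its long side is x, as on its die.
- seat_round_small: Seat of die_round_small, fixed to the bench, empty at the start: a round dark wooden block, 52 mm in diameter, with a round recess 42 mm in diameter and a cork floor, 8 mm larger all round than its die. The floor is 7 mm above the bench, the rim 12 mm (recess 5 mm deep). Origin: centre of its underside, on the bench; z up.
Not all that is in view belongs to the job. Leave any green look-alike of the die_rect_large alone. What is shaped like the die_rect_small but pink is not meant.

How it is judged:
By the outcome, as a careful person would: the job done as asked, in the order asked, and still so for the second after the job is handed in, with the robot touching nothing.
It also fails if it takes over 125 s, if anything falls off the work surface, if the arm or the gripper's body presses on something with over 40 N, if the wrist force passes 120 N, or if a joint passes its speed limit or range.

## Working session

There is one attempt and no reset: what is moved stays moved. The work goes in short steps, Python scripts to look and compute and a shell command to move; the robot and the scene stay as the last step left them, time stands still between calls to the robot, and variables do not carry over. Pictures are saved under pics/ and viewed, at most 17 in all, crops included, and the job is handed in when it is done.

```bash
ls; mkdir -p pics
python3 - <<'E'
from rig import r, vision, spotter
import cv2, numpy as np
s=r.sense(); print({k:np.round(v,3).tolist() for k,v in s.items()}, r.hold_point_z)
for n in ["side","top","wrist"]:
    p=vision.snapshot(n); cv2.imwrite(f"pics/{n}0.png",p["pixels"])
    print(n,p["fov_y"],p["cx"],p["cy"],np.round(p.get("R",p.get("T_tool_cam")),3).tolist(),p.get("t"))
E
```

```text
pics
{'time_s': 0.0, 'q': [1.112, 0.261, -0.139, 1.173, 0.0, 1.571], 'joint_vel': [0.0, 0.0, -0.001, -0.001, 0.001, -0.001], 'joint_efforts': [-0.0, -40.568, 25.392, 0.019, -0.0, -0.0], 'ee_pos': [232.183, 470.07, 230.433], 'tool_rot': [[-0.897, 0.443, -0.001], [0.443, 0.897, -0.002], [0.0, -0.002, -1.0]], 'force': [0.092, -0.208, 0.2], 'moment': [0.034, 0.018, 0.039], 'finger_force': 0.0, 'width': 85.463} 18.700000000000003
side 47.64605815291142 320.6182279897674 234.72444157725144 [[0.996, -0.092, -0.022], [-0.07, -0.564, -0.823], [0.063, 0.82, -0.568]] [-487.57472678   75.00587921 1085.1586089 ]
top 47.29614122210738 321.3245627375038 240.59480124143545 [[-0.004, -1.0, -0.001], [-0.998, 0.004, -0.064], [0.064, 0.001, -0.998]] [  23.02910776  484.37133025 1065.15288318]
wrist 62.88195063650466 322.4593674637546 239.57047730675225 [[-0.0, -0.962, -0.273, 69.904], [1.0, 0.0, -0.001, -1.156], [0.001, -0.273, 0.962, -143.553], [0.0, 0.0, 0.0, 1.0]] None
```

View pics/top0.png

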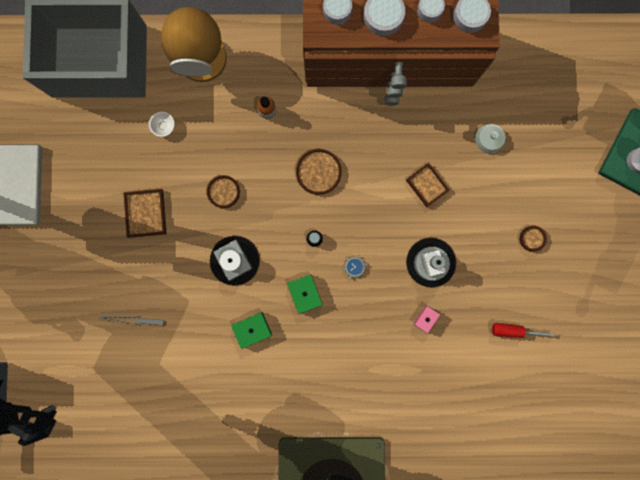

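View pics/side0.png

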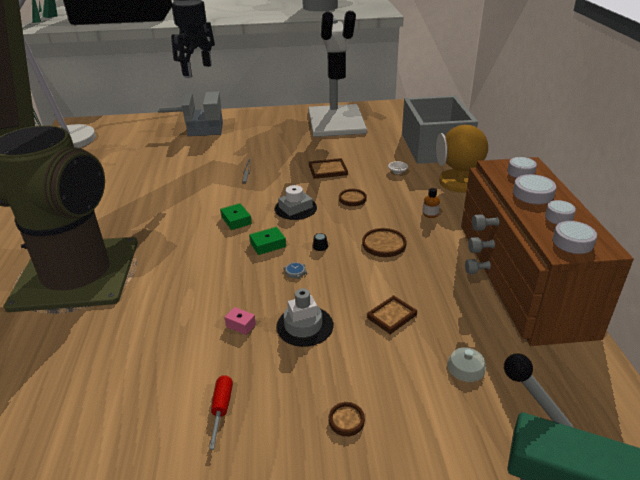

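```bash
cat > h.py <<'E'
from rig import r, vision, spotter
import cv2, numpy as np
np.set_printoptions(precision=2,suppress=True)
def cam(n):
    s=r.sense(); p=vision.snapshot(n)
    f=240/np.tan(np.radians(p["fov_y"]/2)); K=np.array([[f,0,p["cx"]],[0,f,p["cy"]],[0,0,1]])
    if n=="wrist":
        T=np.eye(4); T[:3,:3]=s["tool_rot"]; T[:3,3]=s["ee_pos"]; C=np.linalg.inv(T@np.array(p["T_tool_cam"])); R,t=C[:3,:3],C[:3,3]
    else: R,t=np.array(p["R"]),np.array(p["t"])
    p["P"]=(K,R,t); return p
def back(p,uv,z):   # pixels -> world at height z
    K,R,t=p["P"]; uv=np.atleast_2d(uv).astype(float)
    d=(R.T@np.linalg.inv(K)@np.c_[uv,np.ones(len(uv))].T).T; c=-R.T@t
    return c+d*((z-c[2])/d[:,2])[:,None]
def tri(p,q,a,b):   # two-view point
    A=p["P"];B=q["P"]
    X=cv2.triangulatePoints(A[0]@np.c_[A[1],A[2]],B[0]@np.c_[B[1],B[2]],np.float64(a).reshape(2,1),np.float64(b).reshape(2,1))
    return (X[:3]/X[3]).ravel()
E
python3 - <<'E'
from h import *
T=cam("top");S=cam("side")
for n in ["round_large","rect_large","round_medium","rect_small","round_small"]:
  for k in ["die_","seat_"]:
    for nm,p in (("top",T),("side",S)):
        for d in spotter.spot_point(k+n,p)[:3]:
            print(k+n,nm,np.round(d["conf"],2),np.round(d["at"],1), back(p,d["at"],7 if k=="seat_" else 27)[0])
E
```

```text
die_round_large top 0.59 [429.7 260.7] [ 443.69 -189.55   27.  ]
die_round_large side 0.7 [301.4 325.8] [ 436.88 -230.25   27.  ]
seat_round_large top 0.87 [317.2 170.8] [625.12  28.85   7.  ]
seat_round_large side 0.67 [384.5 239.5] [627.37  27.27   7.  ]
seat_round_large side 0.41 [296.  209.1] [448.82 171.61   7.  ]
die_rect_large top 0.79 [303.7 292.7] [382.64  55.68  27.  ]
die_rect_large top 0.66 [250.9 329. ] [313.22 157.76  27.  ]
die_rect_large top 0.58 [232.5 261.3] [444.03 194.13  27.  ]
die_rect_large side 0.94 [268.4 244.1] [384.92  12.17  27.  ]
die_rect_large side 0.89 [296. 208.] [448.27 144.04  27.  ]
die_rect_large side 0.87 [233.9 220.7] [311.46 108.9   27.  ]
seat_rect_large top 0.55 [143.9 215.7] [536.13 374.65   7.  ]
seat_rect_large side 0.66 [330.6 169.3] [548.53 354.91   7.  ]
die_round_medium top 0.64 [230.1 261.1] [444.44 198.81  27.  ]
die_round_medium side 0.53 [294.1 197.3] [446.46 191.42  27.  ]
die_round_medium side 0.35 [348.5 197. ] [571.06 176.71  27.  ]
die_round_medium side 0.32 [296.2 210.5] [448.13 133.46  27.  ]
seat_round_medium top 0.85 [221.8 191.3] [584.52 219.69   7.  ]
seat_round_medium side 0.97 [351.6 200. ] [581.09 195.49   7.  ]
die_rect_small top 0.57 [428.1 316.7] [ 335.51 -184.68   27.  ]
die_rect_small top 0.55 [430.1 267.2] [ 431.06 -190.12   27.  ]
die_rect_small side 0.84 [302.9 314. ] [ 441.23 -201.92   27.  ]
die_rect_small side 0.73 [240.4 325.9] [ 335.08 -218.82   27.  ]
seat_rect_small top 0.83 [429.  188.4] [ 588.66 -194.46    7.  ]
seat_rect_small side 0.82 [392.6 317.4] [ 597.09 -206.98    7.  ]
die_round_small top 0.76 [435.1 265.6] [ 434.13 -199.89   27.  ]
die_round_small side 0.56 [302.  306.4] [ 440.92 -182.5    27.  ]
seat_round_small top 0.66 [534.1 239.8] [ 484.9  -401.46    7.  ]
seat_round_small side 0.77 [350.3 419. ] [ 495.2  -406.51    7.  ]
seat_round_small side 0.45 [292.4 196. ] [443.49 231.86   7.  ]
```

Top view: the left pile at (235,261) has a round white die on a grey rectangle. The right pile at (432,262) has a small grey disc on a white rectangle on a grey disc.

These could be mistaken for dies:
- Green blocks at (304,293) and (251,329), which look like die_rect_large.
- A pink block at (428,319), which looks like die_rect_small.
- A black/grey knob at (314,238), which looks like die_round_small.

I choose only the five stacked dies. The seats are at (144,214), (223,191), (318,171), (428,186) and (533,239).

Run:
```python
from h import *
T=cam("top");S=cam("side")
a=cv2.resize(T["pixels"][215:310,190:290],(400,380),interpolation=cv2.INTER_CUBIC);b=cv2.resize(T["pixels"][215:310,385:485],(400,380),interpolation=cv2.INTER_CUBIC)
cv2.imwrite("pics/crop.png",np.hstack([a,b]))
out={}
for n in ["round_large","rect_large","round_medium","rect_small","round_small"]:
    res=[]
    for nm,p in (("top",T),("side",S)):
        ds=spotter.masks_of("seat_"+n,p)
        if not ds: print(n,nm,"none"); continue
        m=ds[0]["pixels"].astype(np.uint8); c=max(cv2.findContours(m,0,2)[0],key=cv2.contourArea)
        X=back(p,c[:,0].astype(float)+0,12)[:,:2].astype(np.float32)
        (cx,cy),(w,h),ang=cv2.minAreaRect(X)
        la=ang if w>h else ang+90
        print("seat",n,nm,round(ds[0]["conf"],2),"c",np.array([cx,cy]),"size",np.array([w,h]),"long axis",round(la%180,1))
        M=cv2.moments(c); res.append((M["m10"]/M["m00"],M["m01"]/M["m00"]))
    if len(res)==2: print("   tri",tri(T,S,*res))
    for nm,p in (("top",T),("side",S)):
        for d in spotter.masks_of("die_"+n,p)[:3]:
            print("  die",nm,round(d["conf"],2),np.array(d["at"]),d["pixels"].sum())
```

```text
seat round_large top 0.81 c [623.39  26.73] size [92.19 90.76] long axis 45.0
seat round_large side 0.93 c [623.63  13.85] size [107.59  91.34] long axis 81.2
   tri [625.87  26.85   1.54]
  die top 0.61 [423.3 264.8] 461
  die top 0.35 [231.1 258.2] 374
  die side 0.61 [302.1 327.7] 681
seat rect_large top 0.62 c [542.26 371.95] size [93.04 82.21] long axis 5.0
seat rect_large side 0.87 c [540.5  356.02] size [91.09 97.55] long axis 94.8
   tri [542.91 375.74   0.45]
  die top 0.97 [251.3 328.7] 944
  die top 0.78 [304.6 294.8] 811
  die top 0.71 [237.3 251. ] 558
  die side 0.95 [234.2 218.7] 569
  die side 0.82 [268.7 239.8] 726
  die side 0.76 [294.5 204.9] 448
seat round_medium top 0.8 c [583.39 215.4 ] size [62.32 61.73] long axis 0.3
seat round_medium side 0.73 c [581.68 201.93] size [83.1  63.45] long axis 80.9
   tri [585.28 217.64   1.52]
  die top 0.72 [229.4 260. ] 339
  die side 0.72 [294.1 194. ] 268
seat rect_small top 0.16 c [622.86  26.24] size [89.79 90.63] long axis 179.8
seat rect_small side 0.68 c [ 594.54 -201.22] size [78.55 63.32] long axis 37.5
   tri [ 658.75   27.78 -206.93]
  die top 0.71 [431.  321.8] 400
  die top 0.47 [429.5 268.9] 299
  die side 0.94 [239.  320.1] 570
  die side 0.59 [301.  310.3] 406
  die side 0.51 [295.6 193.1] 256
seat round_small top 0.89 c [ 488.22 -396.47] size [53.37 51.82] long axis 88.5
seat round_small side 0.65 c [ 488.84 -407.89] size [55.55 51.46] long axis 83.9
   tri [ 489.07 -400.89    1.19]
  die top 0.46 [438.  263.7] 175
```

View pics/crop.png

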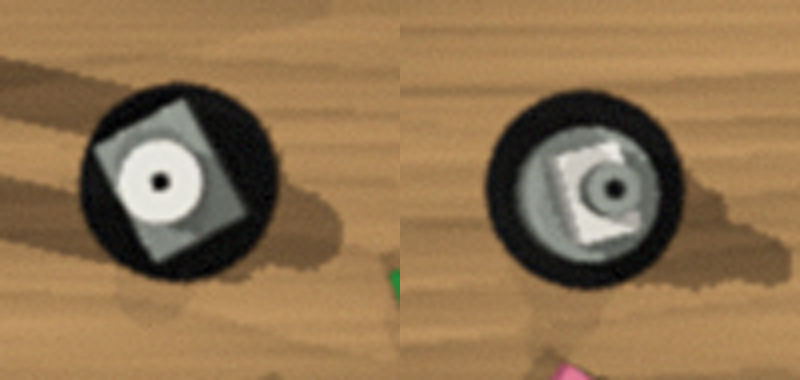

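Crop: left is a clean pile of white disc on grey rectangle, with the bore at top pixel (230,260). Right is grey small disc on white rectangle on grey disc, with the bore at (438.5,262). Both match the description, so I'll go to a wrist look over the right pile.

```bash
cat >> h.py <<'E'
def plan(target,psi=None,step=45):  # print rounded rows (tool axes, m/deg); tool pointing down, tool y at psi (deg)
    s=r.sense(); p=s["ee_pos"]; R=np.array(s["tool_rot"]); p0=np.degrees(np.arctan2(R[1,1],R[0,1]))
    d=0 if psi is None else (psi-p0+90)%180-90
    q6=np.degrees(s["q"][5]); D=np.array(target)-p
    n=max(1,int(np.ceil(max(np.linalg.norm(D)/step,abs(d)/8.4))))
    rows=[];a=p0
    for i in range(n):
        c,sn=np.cos(np.radians(a)),np.sin(np.radians(a)); e=D/n/1000
        rows.append([round(float(-sn*e[0]+c*e[1]),4),round(float(c*e[0]+sn*e[1]),4),round(float(-e[2]),4)]); a+=d/n
    print("t",round(s["time_s"],2),"pos",p,"psi",round(p0,1),"tilt",R[:2,2],"q6",round(q6,0),"w",s["width"],"F",np.array(s["force"]),"rows",n,"turn/row",round(-d/n,2))
    for i in range(0,n,5): print([x for x in rows[i:i+5]])
E
python3 - <<'E'
from h import *
T=cam("top")
for uv,z in (((438.5,262.3),75),((230,260.3),51)): print(back(T,uv,z)[0])
g=back(T,(438.5,262.3),75)[0]
plan([g[0],g[1],200],-23,48)
E
```

```text
[ 439.4  -196.42   75.  ]
[445.32 194.98  51.  ]
t 2.4 pos [232.5  470.69 231.3 ] psi 63.7 tilt [-0. -0.] q6 90.0 w 85.3628600483222 F [-0.73  0.18  0.91] rows 15 turn/row 5.78
[[-0.0321, -0.0338, 0.0021], [-0.0353, -0.0304, 0.0021], [-0.0382, -0.0267, 0.0021], [-0.0407, -0.0227, 0.0021], [-0.0427, -0.0185, 0.0021]]
[[-0.0444, -0.0141, 0.0021], [-0.0456, -0.0095, 0.0021], [-0.0463, -0.0049, 0.0021], [-0.0466, -0.0002, 0.0021], [-0.0463, 0.0045, 0.0021]]
[[-0.0457, 0.0091, 0.0021], [-0.0445, 0.0137, 0.0021], [-0.0429, 0.0181, 0.0021], [-0.0409, 0.0223, 0.0021], [-0.0384, 0.0263, 0.0021]]
```

```bash
python3 -m creep '{"linear":[[-0.032,-0.034,0.002],[-0.035,-0.030,0.002],[-0.038,-0.027,0.002],[-0.041,-0.023,0.002],[-0.043,-0.0185,0.002]],"turn":[[0,0,5.8],[0,0,5.8],[0,0,5.8],[0,0,5.8],[0,0,5.8]],"grip":[0.08,0.08,0.08,0.08,0.08]}' >/dev/null
python3 -m creep '{"linear":[[-0.044,-0.014,0.002],[-0.0455,-0.0095,0.002],[-0.046,-0.005,0.002],[-0.0465,0,0.002],[-0.046,0.0045,0.002]],"turn":[[0,0,5.8],[0,0,5.8],[0,0,5.8],[0,0,5.8],[0,0,5.8]],"grip":[0.08,0.08,0.07,0.06,0.05]}' >/dev/null
python3 -m creep '{"linear":[[-0.0455,0.009,0.002],[-0.0445,0.0135,0.002],[-0.043,0.018,0.002],[-0.041,0.022,0.002],[-0.038,0.026,0.002]],"turn":[[0,0,5.8],[0,0,5.8],[0,0,5.8],[0,0,5.8],[0,0,5.8]],"grip":[0.05,0.05,0.05,0.05,0.05]}'
python3 - <<'E'
from h import *
W=cam("wrist"); cv2.imwrite("pics/w1.png",W["pixels"]); np.save("w1.npy",np.array(W["P"],dtype=object),allow_pickle=True)
for n in ["die_round_small","die_rect_small","die_round_large"]:
    for d in spotter.masks_of(n,W)[:2]: print(n,round(d["conf"],2),d["at"],d["pixels"].sum())
plan([440,-196,160])
E
```

```text
time_s: 3.9
ee_pos: [436.3, -198.0, 201.4]
tool_rot: [[0.4, 0.917, 0.001], [0.917, -0.4, -0.0], [0.0, 0.001, -1.0]]
force: [1.9, 0.8, 0.2]
width: 49.6
finger_force: 0.0Traceback (most recent call last):
  File "<stdin>", line 2, in <module>
ValueError: could not broadcast input array from shape (3,3) into shape (3,)
```

View pics/w1.png

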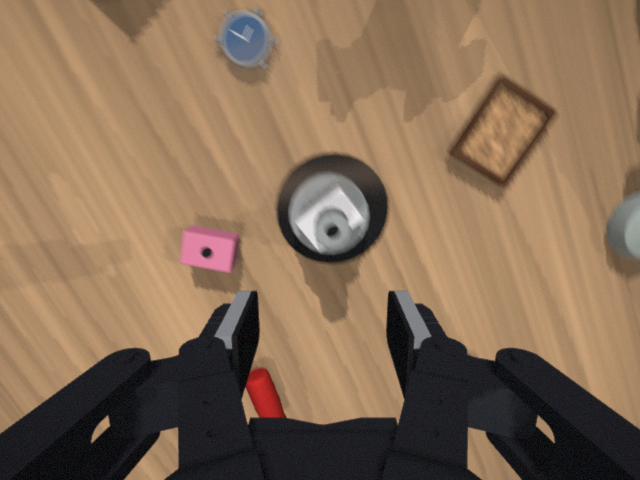

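Wrist view: right pile at (332,208) with the small disc's bore at (332,230). The pink block at (208,250) is off the pile, and the rectangular small seat is at (502,130). I'll take a settled frame, then a second one from elsewhere for the heights.

```bash
cat >> h.py <<'E'
import pickle
def shape(p,name,z,k=0,near=None):   # mask -> world outline at height z
    ds=spotter.masks_of(name,p)
    if near is not None: ds=[d for d in ds if np.hypot(*(np.array(d["at"])-near))<40]
    if not ds: print(name,"none"); return
    d=ds[k]; c=max(cv2.findContours(d["pixels"].astype(np.uint8),0,2)[0],key=cv2.contourArea)
    X=back(p,c[:,0],z)[:,:2].astype(np.float32); (cx,cy),(w,h),a=cv2.minAreaRect(X)
    print(name,round(d["conf"],2),"px",np.array(d["at"]),"rect c",np.array([cx,cy]),"size",np.array([w,h]),"long",round((a if w>h else a+90)%180,1),"circ",np.array(cv2.minEnclosingCircle(X)[0]))
E
cat > a.py <<'E'
from h import *
import sys
W=cam("wrist"); cv2.imwrite(f"pics/{sys.argv[1]}.png",W["pixels"]); pickle.dump(W["P"],open(sys.argv[1]+".pkl","wb"))
for a in sys.argv[2:]:
    n,z=a.split(","); shape(W,n,float(z))
E
python3 a.py w2 die_round_small,75 die_rect_small,51 die_round_large,27 seat_rect_small,12
python3 -m creep '{"linear":[[-0.01,0,0.012],[-0.01,0,0.012],[-0.01,0,0.012],[-0.01,0,0.012],[0,0,0]],"turn":[[0,0,0],[0,0,0],[0,0,0],[0,0,0],[0,0,0]],"grip":[0.05,0.05,0.05,0.05,0.05]}' >/dev/null
python3 a.py w3 die_round_small,75 die_rect_small,51 die_round_large,27 seat_rect_small,12
python3 - <<'E'
import cv2,numpy as np
a=cv2.imread("pics/w2.png")[130:280,260:410];b=cv2.imread("pics/w3.png")[100:250,250:400]
f=lambda x:cv2.resize(x,(400,400),interpolation=cv2.INTER_CUBIC)
cv2.imwrite("pics/c2.png",np.hstack([f(a),f(b)]))
E
```

```text
die_round_small 0.66 px [319.8 219.6] rect c [ 441.69 -198.35] size [26.65 24.72] long 65.9 circ [ 441.38 -198.24]
die_rect_small 0.86 px [314.7 200.9] rect c [ 439.72 -196.56] size [44.98 32.37] long 15.0 circ [ 440.17 -196.87]
die_round_large 0.96 px [312.3 187.8] rect c [ 439.04 -198.34] size [65.03 64.3 ] long 21.6 circ [ 439.28 -197.55]
seat_rect_small 0.58 px [491.3 119.4] rect c [ 595.8 -194.6] size [72.75 60.84] long 36.6 circ [ 595.4  -194.06]
die_round_small 0.62 px [336.4 183.7] rect c [ 440.53 -199.19] size [24.95 26.34] long 112.7 circ [ 440.77 -199.16]
die_rect_small 0.78 px [327.3 163.4] rect c [ 439.27 -197.49] size [44.4  31.32] long 14.5 circ [ 439.46 -197.54]
die_round_large 0.97 px [328.5 154.8] rect c [ 439.46 -198.78] size [65.37 64.62] long 65.3 circ [ 439.25 -198.81]
seat_rect_small 0.77 px [546.8  69.8] rect c [ 595.19 -194.89] size [74.   60.76] long 36.9 circ [ 595.15 -194.55]
```

View pics/c2.png

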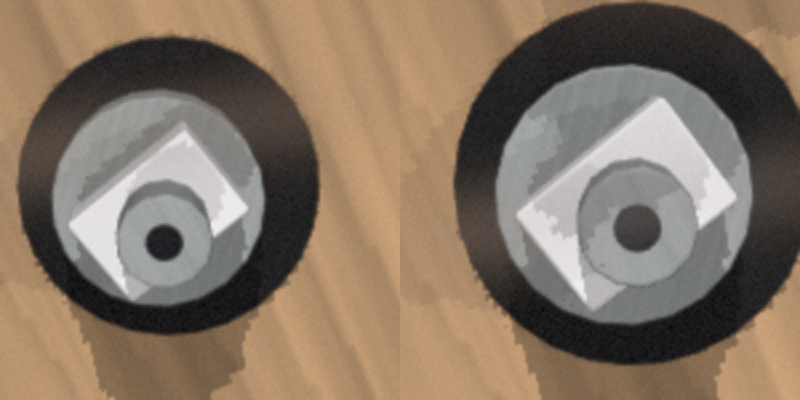

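Run:
```python
from h import *
L=lambda n:dict(P=pickle.load(open(n+".pkl","rb")))
a,b=L("w2"),L("w3")
print("bore",tri(a,b,(321.5,220.4),(338.9,185.5)))
print("white corner",tri(a,b,(260+183*.375,130+128*.375),(250+262*.375,100+98*.375)))
print("pad bottom/large left edge",tri(a,b,(260+247*.375,130+209*.375),(250+336*.375,100+196*.375)))
print("seat",tri(a,b,(491.3,119.4),(546.8,69.8)))
plan([441,-199,59],None,20)
```

```text
bore [ 440.64 -200.84   71.75]
white corner [ 456.79 -178.96   44.78]
pad bottom/large left edge [ 464.08 -205.75   53.68]
seat [ 591.18 -191.75   22.65]
t 4.95 pos [ 420.9  -232.02  154.14] psi -23.2 tilt [ 0. -0.] q6 84.0 w 50.088878872820914 F [ 0.07 -0.7   0.16] rows 6 turn/row 0.0
[[0.0064, 0.0009, 0.0159], [0.0064, 0.0009, 0.0159], [0.0064, 0.0009, 0.0159], [0.0064, 0.0009, 0.0159], [0.0064, 0.0009, 0.0159]]
[[0.0064, 0.0009, 0.0159]]
```

```bash
python3 -m creep '{"linear":[[0.0190,0.0027,0.010],[0.0194,0.0027,0.010],[0,0,0.025],[0,0,0.025],[0,0,0.025]],"turn":[[0,0,0],[0,0,0],[0,0,0],[0,0,0],[0,0,0]],"grip":[0.05,0.05,0.05,0.05,0.05]}' 
python3 -m creep '{"linear":[[0,0,0],[0,0,0],[0,0,0],[0,0,0],[0,0,0]],"turn":[[0,0,0],[0,0,0],[0,0,0],[0,0,0],[0,0,0]],"grip":[0.05,0.015,0.015,0.015,0.015]}' 30
python3 a.py w4 >/dev/null
```

```text
time_s: 5.45
ee_pos: [441.4, -199.1, 58.3]
tool_rot: [[0.394, 0.919, 0.002], [0.919, -0.394, -0.001], [0.0, 0.002, -1.0]]
force: [-0.1, -0.2, 0.5]
width: 50.2
finger_force: 0.0
time_s: 5.95
ee_pos: [441.7, -200.0, 59.8]
tool_rot: [[0.395, 0.918, 0.003], [0.919, -0.395, -0.001], [0.0, 0.003, -1.0]]
force: [1.1, 1.4, 5.2]
width: 24.5
finger_force: 29.8
```

View pics/w4.png

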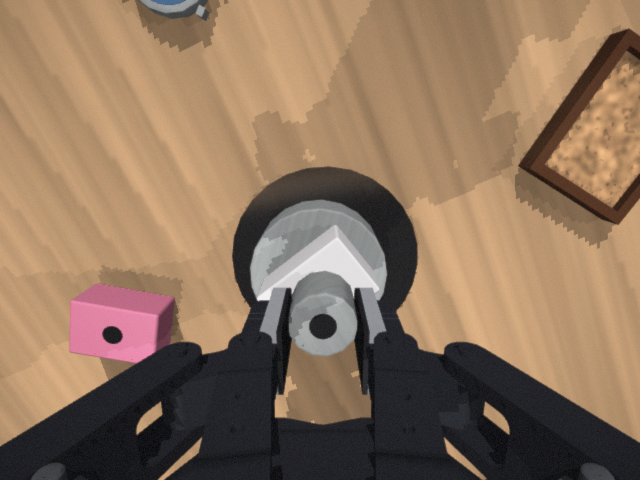

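Grasped: the disc is centred between the pads at (322,320). Next I lift it and carry it over its seat.

```bash
python3 -m creep '{"linear":[[0,0,-0.01],[0,0,-0.02],[0,0,-0.025],[0,0,-0.025],[0,0,0]],"turn":[[0,0,0],[0,0,0],[0,0,0],[0,0,0],[0,0,0]],"grip":[0.015,0.015,0.015,0.015,0.015]}'
python3 - <<'E'
from h import *
plan([488.5,-399.5,140],-39,40)
E
```

```text
time_s: 6.5
ee_pos: [442.8, -200.6, 142.1]
tool_rot: [[0.395, 0.918, 0.006], [0.918, -0.395, -0.003], [-0.0, 0.007, -1.0]]
force: [0.7, -1.0, 0.3]
width: 24.9
finger_force: 29.6
t 6.5 pos [ 442.77 -200.62  142.1 ] psi -23.3 tilt [ 0.01 -0.  ] q6 89.0 w 24.856230186702387 F [ 0.71 -0.97  0.34] rows 6 turn/row 2.62
[[-0.0274, 0.0201, 0.0003], [-0.0265, 0.0213, 0.0003], [-0.0255, 0.0225, 0.0003], [-0.0244, 0.0237, 0.0003], [-0.0233, 0.0248, 0.0003]]
[[-0.0222, 0.0258, 0.0003]]
```

```bash
python3 -m creep '{"linear":[[-0.0325,0.025,0],[-0.0325,0.026,0],[-0.0315,0.028,0],[-0.0300,0.0295,0],[-0.0225,0.027,0]],"turn":[[0,0,3],[0,0,3],[0,0,3],[0,0,3],[0,0,3]],"grip":[0.015,0.015,0.015,0.015,0.015]}' 
python3 -m creep '{"linear":[[0,0,0],[0,0,0]],"turn":[[0,0,0],[0,0,0]],"grip":[0.015,0.015]}' >/dev/null
python3 a.py w5 seat_round_small,12 die_round_small,146
python3 - <<'E'
from h import *
plan([488.5,-399.5,140],-39,40)
E
```

```text
time_s: 7.0
ee_pos: [486.1, -398.1, 137.7]
tool_rot: [[0.622, 0.783, -0.001], [0.783, -0.622, 0.0], [-0.0, -0.001, -1.0]]
force: [0.2, -0.8, 0.2]
width: 24.4
finger_force: 29.6
seat_round_small 0.77 px [330.5 229.1] rect c [ 488.8  -402.37] size [52.18 51.12] long 76.3 circ [ 489.02 -402.12]
die_round_small 0.61 px [321.5 314.9] rect c [ 485.24 -395.61] size [34.78 25.98] long 51.7 circ [ 485.55 -395.9 ]
t 7.35 pos [ 485.68 -394.55  137.99] psi -38.2 tilt [-0.  0.] q6 89.0 w 24.694918918368028 F [ 0.25 -0.36 -0.42] rows 1 turn/row 0.78
[[-0.0021, 0.0053, -0.002]]
```

View pics/w5.png

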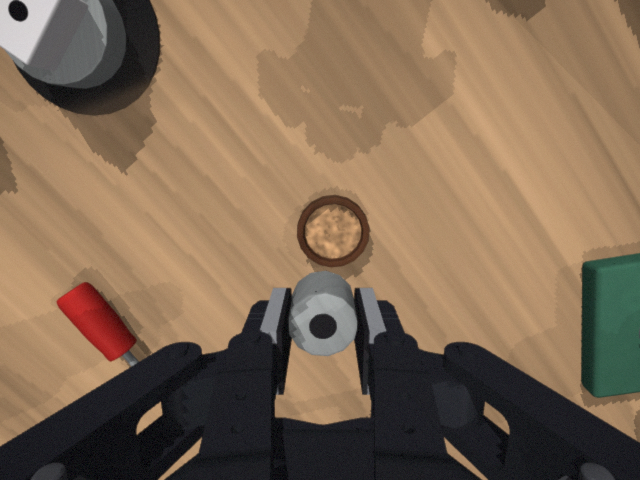

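The disc is still held level at (322,325). The seat is clear at (333,230), so I lower the disc onto it.

```bash
python3 -m creep '{"linear":[[-0.0035,0.0068,0.02],[0,0,0.035],[0,0,0.03],[0,0,0.02],[0,0,0.008]],"turn":[[0,0,0],[0,0,0],[0,0,0],[0,0,0],[0,0,0]],"grip":[0.015,0.015,0.015,0.015,0.015]}' 
python3 -m creep '{"linear":[[0,0,0.005],[0,0,0.003],[0,0,0]],"turn":[[0,0,0],[0,0,0],[0,0,0]],"grip":[0.015,0.015,0.015]}'
```

```text
time_s: 7.85
ee_pos: [487.9, -400.4, 23.2]
tool_rot: [[0.618, 0.786, -0.004], [0.786, -0.618, 0.003], [0.0, -0.005, -1.0]]
force: [0.1, 0.3, 0.3]
width: 24.5
finger_force: 29.6
time_s: 8.15
ee_pos: [490.1, -403.3, 18.2]
tool_rot: [[0.619, 0.785, 0.001], [0.785, -0.619, -0.001], [-0.0, 0.001, -1.0]]
force: [0.2, 0.9, -0.4]
width: 25.0
finger_force: 29.6
```

```bash
python3 -m creep '{"linear":[[0,-0.001,0.0015],[0,0,0.001],[0,0,0]],"turn":[[0,0,0],[0,0,0],[0,0,0]],"grip":[0.015,0.015,0.015]}'
```

```text
time_s: 8.45
ee_pos: [489.2, -402.8, 15.8]
tool_rot: [[0.62, 0.785, 0.001], [0.785, -0.62, -0.001], [0.0, 0.001, -1.0]]
force: [-0.4, 1.1, 4.1]
width: 24.8
finger_force: 30.0
```

```bash
python3 -m creep '{"linear":[[0,0,0],[0,0,0],[0,0,0],[0,0,-0.01],[0,0,-0.03]],"turn":[[0,0,0],[0,0,0],[0,0,0],[0,0,0],[0,0,0]],"grip":[0.045,0.045,0.045,0.045,0.045]}' 
python3 -m creep '{"linear":[[0,0,-0.04],[0,0,-0.04],[0,0,-0.01]],"turn":[[0,0,0],[0,0,0],[0,0,0]],"grip":[0.05,0.05,0.05]}'
python3 a.py w6 seat_round_small,12 die_round_small,31
python3 - <<'E'
from h import *
plan([439.5,-197,150],-75.3,42)
E
```

```text
time_s: 8.95
ee_pos: [486.6, -400.6, 52.6]
tool_rot: [[0.62, 0.785, -0.005], [0.785, -0.62, 0.004], [0.0, -0.007, -1.0]]
force: [-0.0, 0.1, 0.2]
width: 45.2
finger_force: 0.0
time_s: 9.25
ee_pos: [491.2, -404.5, 150.8]
tool_rot: [[0.62, 0.785, 0.007], [0.785, -0.62, -0.006], [-0.0, 0.009, -1.0]]
force: [0.9, -0.3, 0.2]
width: 49.9
finger_force: 0.0
seat_round_small 0.78 px [311.4 209.5] rect c [ 489.38 -402.54] size [51.66 51.55] long 73.4 circ [ 489.34 -402.62]
die_round_small 0.75 px [317.1 228.2] rect c [ 490.03 -401.45] size [29.3  25.26] long 42.9 circ [ 490.11 -401.71]
t 9.4 pos [ 489.06 -402.74  145.57] psi -38.3 tilt [ 0. -0.] q6 89.0 w 49.98853017028247 F [ 0.49  0.53 -0.89] rows 6 turn/row 6.17
[[0.0218, -0.0277, -0.0007], [0.0187, -0.0299, -0.0007], [0.0154, -0.0317, -0.0007], [0.0119, -0.0332, -0.0007], [0.0082, -0.0343, -0.0007]]
[[0.0045, -0.035, -0.0007]]
```

Small disc seated to within about 1 mm. Next is the small white rectangle.

```bash
python3 -m creep '{"linear":[[0.0218,-0.0277,0],[0.0187,-0.030,0],[0.0154,-0.0317,0],[0.012,-0.0332,0],[0.008,-0.0343,0]],"turn":[[0,0,6.2],[0,0,6.2],[0,0,6.2],[0,0,6.2],[0,0,6.2]],"grip":[0.05,0.05,0.05,0.05,0.05]}' >/dev/null
python3 -m creep '{"linear":[[0.0045,-0.035,0],[0,0,0],[0,0,0]],"turn":[[0,0,6.0],[0,0,0],[0,0,0]],"grip":[0.05,0.05,0.05]}' 
python3 a.py w7 die_rect_small,51 die_round_large,27
python3 - <<'E'
from h import *
plan([439.5,-197.3,35],-75.3,30)
E
```

```text
time_s: 10.2
ee_pos: [438.2, -195.7, 143.4]
tool_rot: [[0.967, 0.256, -0.003], [0.256, -0.967, 0.001], [-0.003, -0.002, -1.0]]
force: [-0.1, -0.2, -0.7]
width: 49.7
finger_force: 0.0
die_rect_small 0.73 px [327.9 236. ] rect c [ 441.49 -197.66] size [47.67 29.77] long 15.9 circ [ 441.73 -198.52]
die_round_large 0.82 px [328.7 202.6] rect c [ 443.69 -197.73] size [61.29 65.02] long 103.7 circ [ 440.82 -198.42]
t 10.35 pos [ 439.56 -197.39  144.15] psi -75.3 tilt [-0.  0.] q6 141.0 w 49.99013571151251 F [0.34 0.02 0.93] rows 4 turn/row -0.0
[[-0.0, -0.0, 0.0273], [-0.0, -0.0, 0.0273], [-0.0, -0.0, 0.0273], [-0.0, -0.0, 0.0273]]
```

```bash
python3 -m creep '{"linear":[[0.001,0,0.03],[0,0,0.03],[0,0,0.03],[0,0,0.014],[0,0,0.005]],"turn":[[0,0,0],[0,0,0],[0,0,0],[0,0,0],[0,0,0]],"grip":[0.05,0.05,0.05,0.05,0.05]}' >/dev/null
python3 -m creep '{"linear":[[0,0,0],[0,0,0],[0,0,0],[0,0,0],[0,0,0]],"turn":[[0,0,0],[0,0,0],[0,0,0],[0,0,0],[0,0,0]],"grip":[0.05,0.02,0.02,0.02,0.02]}' 35
python3 -m creep '{"linear":[[0,0,-0.01],[0,0,-0.03],[0,0,-0.04],[0,0,-0.02],[0,0,0]],"turn":[[0,0,0],[0,0,0],[0,0,0],[0,0,0],[0,0,0]],"grip":[0.02,0.02,0.02,0.02,0.02]}'
python3 - <<'E'
from h import *
plan([595.3,-194.7,135],36.8-90,40)
E
```

```text
time_s: 11.35
ee_pos: [441.4, -196.9, 36.8]
tool_rot: [[0.967, 0.254, 0.002], [0.254, -0.967, -0.001], [0.002, 0.002, -1.0]]
force: [-0.7, -1.0, 5.0]
width: 28.9
finger_force: 35.4
time_s: 11.85
ee_pos: [442.7, -197.3, 139.5]
tool_rot: [[0.967, 0.254, 0.006], [0.254, -0.967, -0.003], [0.005, 0.004, -1.0]]
force: [0.9, -0.6, 0.1]
width: 29.2
finger_force: 34.8
t 11.85 pos [ 442.65 -197.29  139.5 ] psi -75.3 tilt [ 0.01 -0.  ] q6 141.0 w 29.249060512741043 F [ 0.85 -0.59  0.09] rows 4 turn/row -5.52
[[0.0371, 0.0091, 0.0011], [0.036, 0.0126, 0.0011], [0.0347, 0.016, 0.0011], [0.033, 0.0193, 0.0011]]
```

```bash
python3 -m creep '{"linear":[[0.037,0.009,0],[0.036,0.0125,0],[0.035,0.016,0],[0.033,0.019,0],[0,0,0]],"turn":[[0,0,-5.5],[0,0,-5.5],[0,0,-5.5],[0,0,-5.5],[0,0,0]],"grip":[0.02,0.02,0.02,0.02,0.02]}' >/dev/null
python3 -m creep '{"linear":[[0,0,0],[0,0,0]],"turn":[[0,0,0],[0,0,0]],"grip":[0.02,0.02]}' >/dev/null
python3 a.py w8 seat_rect_small,12 die_rect_small,150
python3 - <<'E'
from h import *
plan([595.3,-194.7,20],36.8-90,30)
E
```

```text
seat_rect_small 0.63 px [332.5 212.6] rect c [ 597.62 -194.62] size [71.39 56.57] long 36.3 circ [ 597.28 -195.48]
die_rect_small 0.66 px [325.7 312.4] rect c [ 592.61 -191.78] size [50.62 29.73] long 37.1 circ [ 592.3  -192.09]
t 12.7 pos [ 591.69 -193.32  135.85] psi -53.3 tilt [-0.  0.] q6 125.0 w 29.09720114470531 F [-0.03 -0.69  0.04] rows 4 turn/row -0.03
[[0.0005, 0.0008, 0.029], [0.0005, 0.0008, 0.029], [0.0005, 0.0008, 0.029], [0.0005, 0.0008, 0.029]]
```

View pics/w8.png

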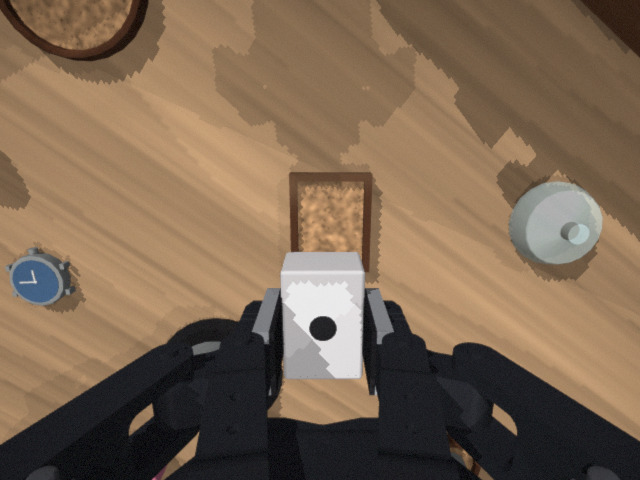

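The die is square to its recess, with the seat at (332,~218) and the die's bore at (323,328). I lower it.

```bash
python3 -m creep '{"linear":[[0.0035,0.0042,0.02],[0,0,0.035],[0,0,0.03],[0,0,0.02],[0,0,0.008]],"turn":[[0,0,0],[0,0,0],[0,0,0],[0,0,0],[0,0,0]],"grip":[0.02,0.02,0.02,0.02,0.02]}' >/dev/null
python3 -m creep '{"linear":[[0,0,0.002],[0,0,0],[0,0,0]],"turn":[[0,0,0],[0,0,0],[0,0,0]],"grip":[0.02,0.02,0.02]}'
```

```text
time_s: 13.5
ee_pos: [599.5, -195.0, 22.3]
tool_rot: [[0.802, 0.598, 0.003], [0.598, -0.802, -0.001], [0.002, 0.002, -1.0]]
force: [0.5, 0.2, -0.3]
width: 29.3
finger_force: 34.9
```

```bash
python3 -m creep '{"linear":[[-0.0012,-0.001,0.002],[0,0,0.0025],[0,0,0.001],[0,0,0],[0,0,0]],"turn":[[0,0,0],[0,0,0],[0,0,0],[0,0,0],[0,0,0]],"grip":[0.02,0.02,0.02,0.02,0.02]}'
```

```text
time_s: 14.0
ee_pos: [597.3, -194.7, 16.8]
tool_rot: [[0.802, 0.598, 0.001], [0.598, -0.802, -0.001], [0.001, 0.001, -1.0]]
force: [-1.7, 1.1, 6.7]
width: 28.8
finger_force: 35.7
```

```bash
python3 -m creep '{"linear":[[0,0,0],[0,0,0],[0,0,0],[0,0,-0.01],[0,0,-0.03]],"turn":[[0,0,0],[0,0,0],[0,0,0],[0,0,0],[0,0,0]],"grip":[0.05,0.05,0.05,0.05,0.05]}' >/dev/null
python3 -m creep '{"linear":[[0,0,-0.04],[0,0,-0.04],[0,0,-0.005],[0,0,0]],"turn":[[0,0,0],[0,0,0],[0,0,0],[0,0,0]],"grip":[0.06,0.07,0.08,0.08]}' >/dev/null
python3 a.py w9 seat_rect_small,12 die_rect_small,31
python3 - <<'E'
from h import *
plan([439.5,-198,125],-40,42)
E
```

```text
seat_rect_small 0.75 px [321.5 199.8] rect c [ 597.21 -194.93] size [71.14 56.18] long 36.7 circ [ 597.05 -195.3 ]
die_rect_small 0.97 px [108.  465.2] rect c [ 340.67 -172.02] size [30.71 27.09] long 44.2 circ [ 341.84 -173.68]
t 15.05 pos [ 595.66 -194.14  138.77] psi -53.3 tilt [-0.  0.] q6 125.0 w 79.90694275874274 F [ 0.28  0.2  -0.76] rows 4 turn/row -3.32
[[-0.0319, -0.0226, 0.0034], [-0.0305, -0.0244, 0.0034], [-0.029, -0.0261, 0.0034], [-0.0275, -0.0277, 0.0034]]
```

```bash
python3 -m creep '{"linear":[[-0.032,-0.0225,0],[-0.0305,-0.0245,0],[-0.029,-0.026,0],[-0.0275,-0.0275,0],[0,0,0]],"turn":[[0,0,-3.3],[0,0,-3.3],[0,0,-3.3],[0,0,-3.3],[0,0,0]],"grip":[0.08,0.082,0.084,0.085,0.085]}' >/dev/null
python3 -m creep '{"linear":[[0,0,0],[0,0,0]],"turn":[[0,0,0],[0,0,0]],"grip":[0.085,0.085]}' >/dev/null
python3 a.py w10 die_round_large,27
python3 - <<'E'
from h import *
T=cam("top"); shape(T,"die_rect_small",31,0,(428,186)); shape(T,"seat_rect_small",12);shape(T,"die_round_small",31,0,(533,239));shape(T,"die_round_large",27,0,(432,262))
plan([439.5,-198,8],-40,30)
E
```

```text
die_round_large 0.77 px [321.6 232.4] rect c [ 439.58 -197.7 ] size [67.28 65.28] long 77.3 circ [ 440.09 -197.54]
die_rect_small 0.59 px [429.1 185. ] rect c [ 593.58 -190.46] size [44.1  35.36] long 38.9 circ [ 593.52 -190.83]
seat_rect_small 0.87 px [420.7 192.6] rect c [ 596.83 -190.66] size [71.18 60.25] long 36.7 circ [ 595.79 -190.93]
die_round_small none
die_round_large 0.64 px [426.6 261. ] rect c [ 440.3  -186.23] size [50.62 56.67] long 179.2 circ [ 439.25 -192.04]
t 16.1 pos [ 441.33 -198.53  140.17] psi -40.1 tilt [-0.  0.] q6 106.0 w 85.17261425574436 F [-0.18  0.81 -0.73] rows 5 turn/row -0.01
[[-0.0002, -0.0003, 0.0264], [-0.0002, -0.0003, 0.0264], [-0.0002, -0.0003, 0.0264], [-0.0002, -0.0003, 0.0264], [-0.0002, -0.0003, 0.0264]]
```

View pics/w10.png

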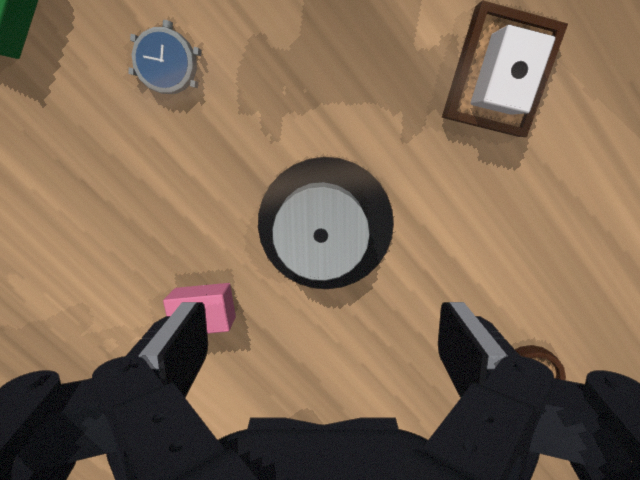

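The small rectangle is seated square, with its bore at (519,70). The large disc is alone on its pad with its bore at (321,236). The fingertips at full opening stand about 13 mm back, as stated, so at 66 mm I allow about 6.6 mm. Now I grasp it.

```bash
python3 -m creep '{"linear":[[-0.0005,-0.0015,0.03],[0,0,0.035],[0,0,0.035],[0,0,0.02],[0,0,0.01]],"turn":[[0,0,0],[0,0,0],[0,0,0],[0,0,0],[0,0,0]],"grip":[0.085,0.085,0.085,0.085,0.085]}' >/dev/null
python3 -m creep '{"linear":[[0,0,0.003],[0,0,0],[0,0,0]],"turn":[[0,0,0],[0,0,0],[0,0,0]],"grip":[0.085,0.085,0.085]}' 50
python3 -m creep '{"linear":[[0,0,0.001],[0,0,0],[0,0,0],[0,0,0],[0,0,0]],"turn":[[0,0,0],[0,0,0],[0,0,0],[0,0,0],[0,0,0]],"grip":[0.055,0.055,0.055,0.055,0.055]}' 50
```

```text
time_s: 16.9
ee_pos: [440.5, -198.4, 8.4]
tool_rot: [[0.644, 0.765, 0.002], [0.765, -0.644, -0.001], [0.001, 0.002, -1.0]]
force: [-0.4, -0.9, 0.1]
width: 85.3
finger_force: 0.0
time_s: 17.4
ee_pos: [440.2, -198.3, 7.6]
tool_rot: [[0.644, 0.765, 0.002], [0.765, -0.644, -0.001], [0.001, 0.002, -1.0]]
force: [-1.2, 1.2, 4.9]
width: 64.0
finger_force: 53.8
```

```bash
python3 -m creep '{"linear":[[0,0,-0.01],[0,0,-0.02],[0,0,-0.04],[0,0,-0.03],[0,0,0]],"turn":[[0,0,0],[0,0,0],[0,0,0],[0,0,0],[0,0,0]],"grip":[0.055,0.055,0.055,0.055,0.055]}' 
python3 -m creep '{"linear":[[0,0,-0.01],[0,0,0]],"turn":[[0,0,0],[0,0,0]],"grip":[0.055,0.055]}' >/dev/null
python3 a.py w11 die_round_large,140
python3 - <<'E'
from h import *
plan([625,28,125],-40,42)
E
```

```text
time_s: 17.9
ee_pos: [442.5, -199.4, 110.9]
tool_rot: [[0.644, 0.765, 0.008], [0.765, -0.644, -0.004], [0.002, 0.008, -1.0]]
force: [1.4, -0.4, -2.4]
width: 64.0
finger_force: 56.6
die_round_large 0.94 px [323.6 320.8] rect c [ 441.56 -194.85] size [68.48 62.65] long 46.3 circ [ 441.36 -194.82]
t 18.2 pos [ 438.5  -197.56  115.44] psi -40.1 tilt [-0.  0.] q6 106.0 w 63.94318309065776 F [ 0.29  0.6  -2.94] rows 7 turn/row -0.01
[[0.0418, -0.0004, -0.0014], [0.0418, -0.0004, -0.0014], [0.0418, -0.0003, -0.0014], [0.0418, -0.0003, -0.0014], [0.0418, -0.0003, -0.0014]]
[[0.0418, -0.0003, -0.0014], [0.0418, -0.0003, -0.0014]]
```

View pics/w11.png

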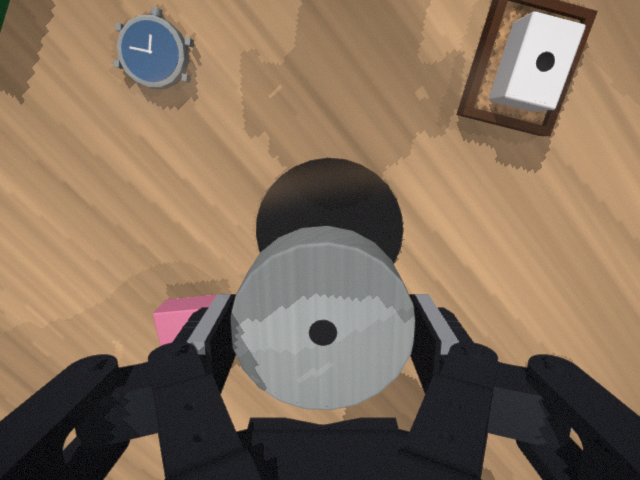

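The large disc is held level with its bore at (322,333). I carry it to the large round seat.

```bash
python3 -m creep '{"linear":[[0.042,0,-0.002],[0.042,0,-0.002],[0.042,0,-0.002],[0.042,0,-0.002],[0.042,0,-0.002]],"turn":[[0,0,0],[0,0,0],[0,0,0],[0,0,0],[0,0,0]],"grip":[0.055,0.055,0.055,0.055,0.055]}' >/dev/null
python3 -m creep '{"linear":[[0.042,-0.001,0],[0.025,0,0],[0,0,0],[0,0,0]],"turn":[[0,0,0],[0,0,0],[0,0,0],[0,0,0]],"grip":[0.055,0.055,0.055,0.055]}' >/dev/null
python3 a.py w12 seat_round_large,12 die_round_large,140
python3 - <<'E'
from h import *
plan([625,28,20],None,30)
W=cam("wrist")
g=W["pixels"]
T=cam("top")
# seat circle from top picture, minEnclosing at rim height
shape(T,"seat_round_large",12)
E
```

```text
seat_round_large 0.96 px [325.  191.6] rect c [632.29  31.97] size [67.46 90.81] long 138.4 circ [624.47  23.17]
die_round_large 0.96 px [321.7 322.7] rect c [615.5   15.04] size [72.9  66.28] long 49.5 circ [615.48  14.94]
t 19.25 pos [615.63  13.7  125.51] psi -40.1 tilt [-0. -0.] q6 131.0 w 64.07651394584795 F [ 0.47 -0.38 -2.81] rows 4 turn/row 0.0
[[0.0042, -0.0005, 0.0264], [0.0042, -0.0005, 0.0264], [0.0042, -0.0005, 0.0264], [0.0042, -0.0005, 0.0264]]
seat_round_large none
```

View pics/w12.png

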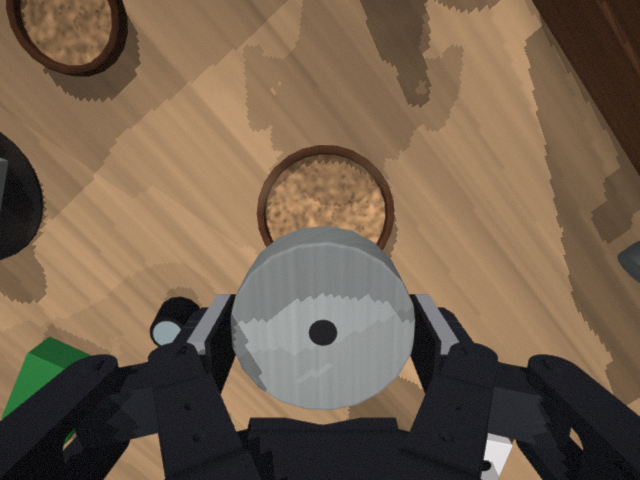

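Wrist: large round seat outline has its top at (325,146), left edge at 258 and right edge at 394. The knob at (172,325) and the green block at (40,380) are clear of the fingers.

Run:
```python
from h import *
p=dict(P=pickle.load(open("w12.pkl","rb")))
s=r.sense(); x=np.array(s["tool_rot"])[:,0]
a=back(p,(325.5,146),12)[0]; print("from front",a-46*x); print("mid",back(p,[(258,212),(394,212)],12), back(p,[(258,212),(394,212)],12).mean(0))
```

```text
from front [623.69  22.2   12.02]
mid [[591.6   53.44  12.  ]
 [660.81  -4.67  12.  ]] [626.21  24.38  12.  ]
```

```bash
python3 -m creep '{"linear":[[0.0136,0,0.01],[0,0,0.035],[0,0,0.035],[0,0,0.02],[0,0,0.007]],"turn":[[0,0,0],[0,0,0],[0,0,0],[0,0,0],[0,0,0]],"grip":[0.055,0.055,0.055,0.055,0.055]}' >/dev/null
python3 -m creep '{"linear":[[0,0,0.002],[0,0,0],[0,0,0]],"turn":[[0,0,0],[0,0,0],[0,0,0]],"grip":[0.055,0.055,0.055]}'
```

```text
time_s: 20.2
ee_pos: [627.2, 25.1, 18.8]
tool_rot: [[0.644, 0.765, 0.003], [0.765, -0.644, 0.0], [0.002, 0.002, -1.0]]
force: [0.4, 0.2, -3.0]
width: 64.0
finger_force: 56.4
```

```bash
python3 -m creep '{"linear":[[-0.001,-0.001,0.003],[0,0,0.003],[0,0,0.001],[0,0,0],[0,0,0]],"turn":[[0,0,0],[0,0,0],[0,0,0],[0,0,0],[0,0,0]],"grip":[0.055,0.055,0.055,0.055,0.055]}'
```

```text
time_s: 20.7
ee_pos: [624.8, 24.9, 11.7]
tool_rot: [[0.644, 0.765, 0.002], [0.765, -0.644, -0.0], [0.001, 0.001, -1.0]]
force: [-1.4, -0.0, 5.5]
width: 64.1
finger_force: 57.1
```

```bash
sed -i 's/(psi-p0+90)%180-90/(psi-p0+180)%360-180/' h.py
python3 -m creep '{"linear":[[0,0,0],[0,0,0],[0,0,0],[0,0,-0.01],[0,0,-0.03]],"turn":[[0,0,0],[0,0,0],[0,0,0],[0,0,0],[0,0,0]],"grip":[0.085,0.085,0.085,0.085,0.085]}' 
python3 -m creep '{"linear":[[0,0,-0.04],[0,0,-0.045],[0,0,0],[0,0,0]],"turn":[[0,0,0],[0,0,0],[0,0,0],[0,0,0]],"grip":[0.085,0.08,0.075,0.07]}' >/dev/null
python3 a.py w13 seat_round_large,12 die_round_large,31
python3 - <<'E'
from h import *
plan([445,195,150],24,40)
E
```

```text
time_s: 21.2
ee_pos: [621.5, 24.8, 48.1]
tool_rot: [[0.644, 0.765, -0.007], [0.765, -0.644, -0.0], [-0.004, -0.005, -1.0]]
force: [0.0, -0.1, 0.2]
width: 84.9
finger_force: 0.0
seat_round_large 0.91 px [341.5 187.6] rect c [624.37  23.18] size [91.22 91.46] long 92.1 circ [624.14  22.96]
die_round_large 0.84 px [321.9 235.6] rect c [624.59  25.01] size [66.09 66.16] long 95.3 circ [624.87  25.56]
t 21.75 pos [623.03  24.83 133.87] psi -40.1 tilt [-0. -0.] q6 132.0 w 69.92506900839035 F [-0.21  1.02 -0.3 ] rows 8 turn/row -8.01
[[0.0019, -0.0307, -0.002], [0.0062, -0.0302, -0.002], [0.0103, -0.029, -0.002], [0.0143, -0.0273, -0.002], [0.0179, -0.025, -0.002]]
[[0.0213, -0.0223, -0.002], [0.0242, -0.0191, -0.002], [0.0266, -0.0155, -0.002]]
```

Large disc centred within 2.5 mm. On to the left pile.

```bash
python3 -m creep '{"linear":[[0.002,-0.0307,-0.002],[0.006,-0.030,-0.002],[0.0103,-0.029,-0.002],[0.0143,-0.0273,-0.002],[0.018,-0.025,-0.002]],"turn":[[0,0,-8],[0,0,-8],[0,0,-8],[0,0,-8],[0,0,-8]],"grip":[0.065,0.065,0.065,0.065,0.065]}' >/dev/null
python3 -m creep '{"linear":[[0.021,-0.0223,-0.002],[0.024,-0.019,-0.002],[0.0266,-0.0155,-0.002],[0,0,0],[0,0,0]],"turn":[[0,0,-8],[0,0,-8],[0,0,-8],[0,0,0],[0,0,0]],"grip":[0.065,0.065,0.065,0.065,0.065]}' >/dev/null
python3 a.py w14 die_round_medium,51 die_rect_large,27
python3 - <<'E'
from h import *
plan([445,195,35],24,40)
E
```

```text
die_round_medium 0.68 px [318.5 242.5] rect c [444.51 193.71] size [38.83 42.79] long 114.0 circ [445.16 193.83]
die_rect_large 0.94 px [340.4 212. ] rect c [446.08 192.93] size [63.85 53.3 ] long 28.8 circ [446.71 192.1 ]
t 22.9 pos [446.97 193.98 150.73] psi 23.8 tilt [-0. -0.] q6 90.0 w 65.20736936687001 F [ 0.02 -0.59  0.09] rows 3 turn/row -0.06
[[0.0006, -0.0005, 0.0386], [0.0006, -0.0005, 0.0386], [0.0006, -0.0005, 0.0386]]
```

View pics/w14.png

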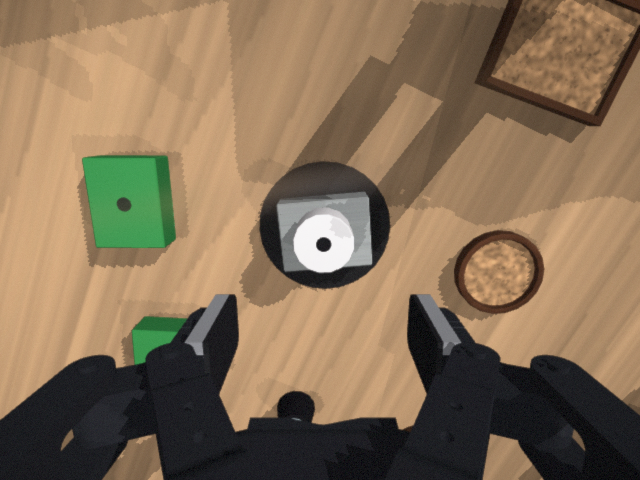

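Wrist: white disc's bore at (324,244), grey rectangle under it. The green look-alikes at (128,200) and (160,340) are clear of the fingers. Grasp the white disc.

```bash
python3 - <<'E'
from h import *
T=cam("top"); p=dict(P=pickle.load(open("w14.pkl","rb"))); print(tri(T,p,(230,260.3),(324,244)), back(p,(324,244),51))
E
python3 -m creep '{"linear":[[0.0008,-0.0018,0.03],[0,0,0.03],[0,0,0.03],[0,0,0.017],[0,0,0.008]],"turn":[[0,0,0],[0,0,0],[0,0,0],[0,0,0],[0,0,0]],"grip":[0.065,0.065,0.065,0.065,0.065]}' 
python3 -m creep '{"linear":[[0,0,0],[0,0,0],[0,0,0],[0,0,0],[0,0,0]],"turn":[[0,0,0],[0,0,0],[0,0,0],[0,0,0],[0,0,0]],"grip":[0.065,0.03,0.03,0.03,0.03]}' 35
python3 -m creep '{"linear":[[0,0,-0.01],[0,0,-0.03],[0,0,-0.04],[0,0,-0.02],[0,0,0]],"turn":[[0,0,0],[0,0,0],[0,0,0],[0,0,0],[0,0,0]],"grip":[0.03,0.03,0.03,0.03,0.03]}'
python3 - <<'E'
from h import *
plan([577,214,135],60,42)
E
```

```text
[445.13 193.6   59.32] [[446.25 191.36  51.  ]]
time_s: 23.45
ee_pos: [443.8, 193.4, 34.4]
tool_rot: [[-0.404, 0.915, -0.003], [0.915, 0.404, -0.001], [-0.0, -0.003, -1.0]]
force: [-0.4, 0.1, -0.2]
width: 65.1
finger_force: 0.0
time_s: 23.95
ee_pos: [445.8, 195.0, 37.6]
tool_rot: [[-0.405, 0.914, 0.003], [0.914, 0.405, 0.001], [-0.0, 0.003, -1.0]]
force: [0.2, -1.1, 6.5]
width: 38.2
finger_force: 35.4
time_s: 24.45
ee_pos: [447.0, 195.8, 140.1]
tool_rot: [[-0.405, 0.914, 0.007], [0.914, 0.405, 0.003], [0.0, 0.007, -1.0]]
force: [0.8, -0.2, -0.8]
width: 38.6
finger_force: 35.3
t 24.45 pos [446.96 195.8  140.07] psi 23.9 tilt [0.01 0.  ] q6 90.0 w 38.6205390446287 F [ 0.76 -0.19 -0.78] rows 5 turn/row -7.22
[[-0.0072, 0.0252, 0.001], [-0.0103, 0.0241, 0.001], [-0.0133, 0.0227, 0.001], [-0.016, 0.0208, 0.001], [-0.0185, 0.0186, 0.001]]
```

```bash
python3 -m creep '{"linear":[[-0.007,0.025,0.001],[-0.010,0.024,0.001],[-0.0133,0.0227,0.001],[-0.016,0.021,0.001],[-0.0185,0.0186,0.001]],"turn":[[0,0,-7.2],[0,0,-7.2],[0,0,-7.2],[0,0,-7.2],[0,0,-7.2]],"grip":[0.03,0.03,0.03,0.03,0.03]}' >/dev/null
python3 -m creep '{"linear":[[0,0,0],[0,0,0],[0,0,0]],"turn":[[0,0,0],[0,0,0],[0,0,0]],"grip":[0.03,0.03,0.03]}' >/dev/null
python3 a.py w15 seat_round_medium,12 die_round_medium,149
python3 - <<'E'
from h import *
plan([584,217,20],None,40)
T=cam("top"); shape(T,"seat_round_medium",12)
E
```

```text
seat_round_medium 0.7 px [337.5 236.6] rect c [578.88 218.02] size [65.07 54.43] long 50.2 circ [583.32 214.37]
die_round_medium 0.84 px [322.6 321.2] rect c [568.22 213.83] size [37.15 44.26] long 150.0 circ [568.21 213.82]
t 25.4 pos [573.04 213.02 131.32] psi 59.9 tilt [-0. -0.] q6 50.0 w 38.01252463745274 F [-0.76  0.25 -0.32] rows 3 turn/row 0.0
[[-0.0025, 0.003, 0.0371], [-0.0025, 0.003, 0.0371], [-0.0025, 0.003, 0.0371]]
seat_round_medium 0.75 px [227.9 187.8] rect c [592.59 199.42] size [63.84 26.25] long 27.5 circ [587.36 209.46]
```

View pics/w15.png

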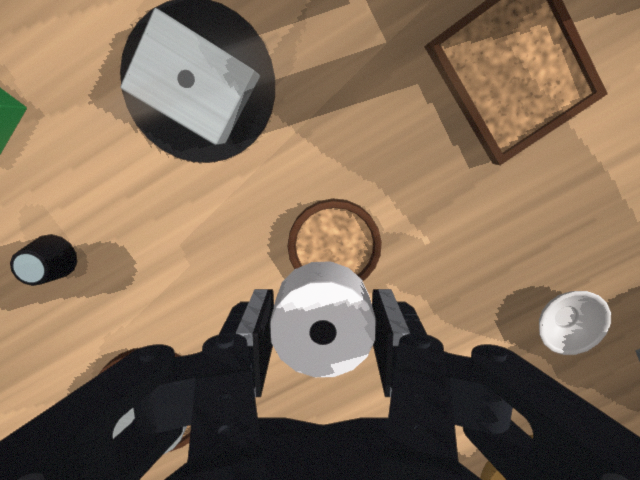

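Seat outline (289..382, top 199) agrees with the mask fit at (583.5,215). The disc is level. I lower it.

```bash
python3 -m creep '{"linear":[[-0.008,0.007,0.01],[0,0,0.035],[0,0,0.035],[0,0,0.02],[0,0,0.006]],"turn":[[0,0,0],[0,0,0],[0,0,0],[0,0,0],[0,0,0]],"grip":[0.03,0.03,0.03,0.03,0.03]}' >/dev/null
python3 -m creep '{"linear":[[0,0,0.001],[0,0,0],[0,0,0]],"turn":[[0,0,0],[0,0,0],[0,0,0]],"grip":[0.03,0.03,0.03]}'
```

```text
time_s: 26.3
ee_pos: [586.0, 215.7, 25.8]
tool_rot: [[-0.865, 0.501, 0.003], [0.501, 0.865, 0.001], [-0.002, 0.002, -1.0]]
force: [0.4, 0.2, -0.3]
width: 38.5
finger_force: 35.4
```

```bash
python3 -m creep '{"linear":[[0.0008,0,0.003],[0,0,0.003],[0,0,0.002],[0,0,0.001],[0,0,0]],"turn":[[0,0,0],[0,0,0],[0,0,0],[0,0,0],[0,0,0]],"grip":[0.03,0.03,0.03,0.03,0.03]}'
```

```text
time_s: 26.8
ee_pos: [584.1, 215.8, 17.6]
tool_rot: [[-0.865, 0.501, 0.001], [0.501, 0.865, 0.001], [-0.001, 0.001, -1.0]]
force: [-4.3, -0.3, 12.6]
width: 38.3
finger_force: 36.5
```

```bash
python3 -m creep '{"linear":[[0,0,0],[0,0,0],[0,0,0],[0,0,-0.01],[0,0,-0.03]],"turn":[[0,0,0],[0,0,0],[0,0,0],[0,0,0],[0,0,0]],"grip":[0.06,0.06,0.06,0.06,0.06]}' >/dev/null
python3 -m creep '{"linear":[[0,0,-0.04],[0,0,-0.035],[0,0,0],[0,0,0]],"turn":[[0,0,0],[0,0,0],[0,0,0],[0,0,0]],"grip":[0.06,0.07,0.075,0.075]}' >/dev/null
python3 a.py w16 seat_round_medium,12 die_round_medium,31 die_rect_large,27
python3 - <<'E'
from h import *
plan([446,193,130],119.3,40)
E
```

```text
seat_round_medium 0.63 px [319.5 204.1] rect c [583.98 213.72] size [64.94 65.52] long 104.5 circ [583.63 213.7 ]
die_round_medium 0.83 px [320.4 240.9] rect c [583.39 215.04] size [39.06 41.66] long 149.9 circ [583.42 215.02]
die_rect_large 0.81 px [174.3  61.5] rect c [449.33 192.61] size [69.2  50.18] long 28.9 circ [449.41 192.19]
t 27.9 pos [582.66 215.17 128.67] psi 59.9 tilt [-0. -0.] q6 50.0 w 74.91487793527922 F [ 0.23 -0.13  0.09] rows 8 turn/row -7.42
[[0.0134, -0.011, -0.0002], [0.0147, -0.0091, -0.0002], [0.0158, -0.0072, -0.0002], [0.0165, -0.0051, -0.0002], [0.0171, -0.0029, -0.0002]]
[[0.0173, -0.0007, -0.0002], [0.0172, 0.0016, -0.0002], [0.0169, 0.0038, -0.0002]]
```

Medium disc seated. Now the large rectangle.

```bash
python3 -m creep '{"linear":[[0.0134,-0.011,0],[0.0147,-0.009,0],[0.0158,-0.0072,0],[0.0165,-0.005,0],[0.017,-0.003,0]],"turn":[[0,0,-7.4],[0,0,-7.4],[0,0,-7.4],[0,0,-7.4],[0,0,-7.4]],"grip":[0.075,0.075,0.075,0.075,0.075]}' >/dev/null
python3 -m creep '{"linear":[[0.0173,-0.0007,0],[0.0172,0.0016,0],[0.017,0.004,0],[0,0,0],[0,0,0]],"turn":[[0,0,-7.4],[0,0,-7.4],[0,0,-7.4],[0,0,0],[0,0,0]],"grip":[0.075,0.075,0.075,0.075,0.075]}' >/dev/null
python3 a.py w17 die_rect_large,27
python3 - <<'E'
from h import *
plan([446,193,8],119.3,30)
E
```

```text
die_rect_large 0.75 px [323.  233.2] rect c [445.86 190.57] size [67.4  50.19] long 28.8 circ [445.88 190.8 ]
t 29.0 pos [448.15 194.1  130.12] psi 119.0 tilt [0. 0.] q6 -6.0 w 75.252775460195 F [-0.16  0.04 -0.19] rows 5 turn/row -0.06
[[0.0005, 0.0, 0.0244], [0.0005, 0.0, 0.0244], [0.0005, 0.0, 0.0244], [0.0005, 0.0, 0.0244], [0.0005, 0.0, 0.0244]]
```

View pics/w17.png

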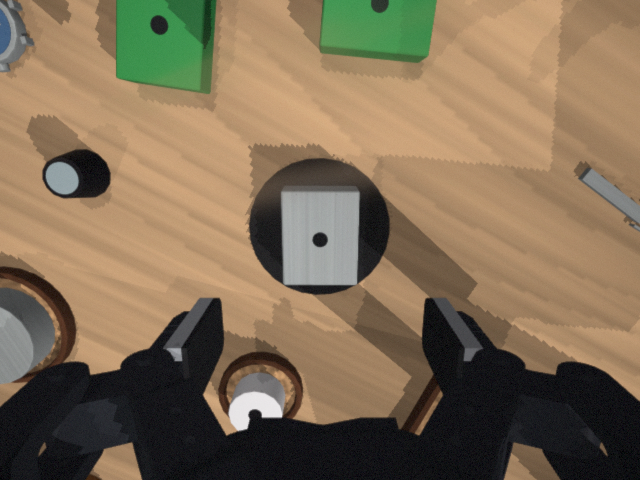

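Aligned: the die is at (320,240) with its edges parallel to the tool. Grasp across the 50 mm side.

```bash
python3 -m creep '{"linear":[[0.002,-0.001,0.03],[0,0,0.03],[0,0,0.03],[0,0,0.02],[0,0,0.01]],"turn":[[0,0,0],[0,0,0],[0,0,0],[0,0,0],[0,0,0]],"grip":[0.075,0.075,0.075,0.075,0.075]}' >/dev/null
python3 -m creep '{"linear":[[0,0,0.002],[0,0,0],[0,0,0],[0,0,0]],"turn":[[0,0,0],[0,0,0],[0,0,0],[0,0,0]],"grip":[0.075,0.075,0.06,0.06]}' 50
python3 -m creep '{"linear":[[0,0,0],[0,0,0],[0,0,0],[0,0,0]],"turn":[[0,0,0],[0,0,0],[0,0,0],[0,0,0]],"grip":[0.04,0.04,0.04,0.04]}' 50
python3 -m creep '{"linear":[[0,0,-0.01],[0,0,-0.03],[0,0,-0.04],[0,0,-0.03],[0,0,0]],"turn":[[0,0,0],[0,0,0],[0,0,0],[0,0,0],[0,0,0]],"grip":[0.04,0.04,0.04,0.04,0.04]}'
python3 - <<'E'
from h import *
plan([537,368,125],94.5,40)
E
```

```text
time_s: 29.9
ee_pos: [446.9, 192.4, 9.3]
tool_rot: [[-0.874, -0.486, 0.002], [-0.486, 0.874, 0.001], [-0.002, -0.0, -1.0]]
force: [-0.4, 0.5, 0.5]
width: 60.1
finger_force: 0.0
time_s: 30.3
ee_pos: [446.8, 192.2, 9.5]
tool_rot: [[-0.874, -0.486, 0.002], [-0.486, 0.874, 0.001], [-0.002, -0.001, -1.0]]
force: [-0.3, -0.4, 4.9]
width: 48.9
finger_force: 52.2
time_s: 30.8
ee_pos: [449.0, 193.4, 123.0]
tool_rot: [[-0.874, -0.487, 0.008], [-0.487, 0.874, 0.004], [-0.009, -0.001, -1.0]]
force: [0.1, -0.3, -1.9]
width: 49.2
finger_force: 52.7
t 30.8 pos [448.96 193.37 122.98] psi 119.1 tilt [0.01 0.  ] q6 -6.0 w 49.2105978170469 F [ 0.07 -0.32 -1.88] rows 5 turn/row 4.92
[[-0.0324, 0.0219, -0.0004], [-0.0304, 0.0246, -0.0004], [-0.0281, 0.0272, -0.0004], [-0.0257, 0.0295, -0.0004], [-0.0231, 0.0316, -0.0004]]
```

Run:
```python
from h import *
plan([585,372,135],94.5,42)
```

```text
t 30.8 pos [448.96 193.37 122.98] psi 119.1 tilt [0.01 0.  ] q6 -6.0 w 49.2105978170469 F [ 0.07 -0.32 -1.88] rows 6 turn/row 4.1
[[-0.0343, 0.015, -0.002], [-0.0331, 0.0174, -0.002], [-0.0318, 0.0197, -0.002], [-0.0303, 0.0219, -0.002], [-0.0287, 0.0241, -0.002]]
[[-0.0269, 0.026, -0.002]]
```

```bash
python3 -m creep '{"linear":[[-0.0343,0.015,-0.002],[-0.033,0.0174,-0.002],[-0.032,0.0197,-0.002],[-0.030,0.022,-0.002],[-0.0287,0.024,-0.002]],"turn":[[0,0,4.1],[0,0,4.1],[0,0,4.1],[0,0,4.1],[0,0,4.1]],"grip":[0.04,0.04,0.04,0.04,0.04]}' >/dev/null
python3 -m creep '{"linear":[[-0.027,0.026,-0.002],[0,0,0],[0,0,0],[0,0,0]],"turn":[[0,0,4.1],[0,0,0],[0,0,0],[0,0,0]],"grip":[0.04,0.04,0.04,0.04]}' >/dev/null
python3 a.py w18 seat_rect_large,12 die_rect_large,140
python3 - <<'E'
from h import *
plan([542,374,20],94.5,40)
E
```

```text
seat_rect_large 0.84 px [328.9 167.8] rect c [536.72 368.38] size [80.87 76.81] long 5.2 circ [536.75 369.17]
die_rect_large 0.91 px [327.3 317.4] rect c [581.11 368.69] size [72.99 52.44] long 4.5 circ [582.13 368.62]
t 31.85 pos [580.96 369.44 130.24] psi 94.5 tilt [-0. -0.] q6 28.0 w 48.47020347568134 F [ 0.3  -0.41 -1.54] rows 3 turn/row -0.0
[[0.0128, 0.0025, 0.0367], [0.0128, 0.0025, 0.0367], [0.0128, 0.0025, 0.0367]]
```

View pics/w18.png

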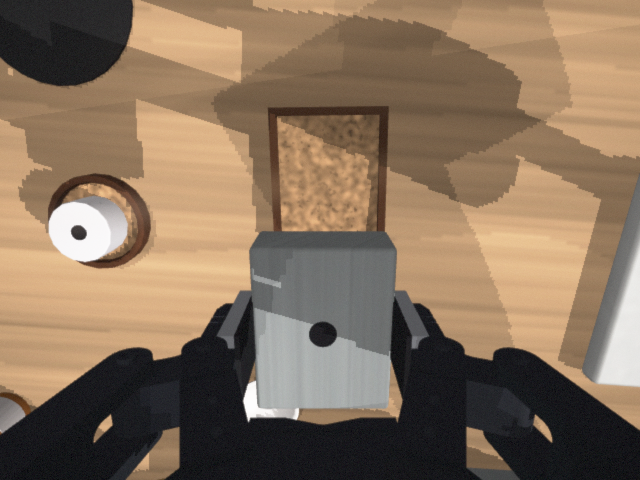

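The die is parallel to its seat. The visible seat outline spans 269..388 from row 107. I move over it and lower.

```bash
python3 -m creep '{"linear":[[0.020,0.0015,0],[0.0194,0.0015,0.01],[0,0,0.035],[0,0,0.035],[0,0,0.02]],"turn":[[0,0,-0.5],[0,0,0],[0,0,0],[0,0,0],[0,0,0]],"grip":[0.04,0.04,0.04,0.04,0.04]}' >/dev/null
python3 -m creep '{"linear":[[0,0,0.007],[0,0,0],[0,0,0]],"turn":[[0,0,0],[0,0,0],[0,0,0]],"grip":[0.04,0.04,0.04]}'
```

```text
time_s: 32.65
ee_pos: [543.2, 370.6, 24.8]
tool_rot: [[-0.996, -0.087, 0.002], [-0.087, 0.996, 0.001], [-0.002, 0.001, -1.0]]
force: [0.7, -0.3, -2.5]
width: 48.6
finger_force: 52.7
```

```bash
python3 -m creep '{"linear":[[0.0005,-0.0005,0.004],[0,0,0.004],[0,0,0.002],[0,0,0.001],[0,0,0]],"turn":[[0,0,0],[0,0,0],[0,0,0],[0,0,0],[0,0,0]],"grip":[0.04,0.04,0.04,0.04,0.04]}'
```

```text
time_s: 33.15
ee_pos: [542.0, 369.8, 13.5]
tool_rot: [[-0.996, -0.087, 0.001], [-0.087, 0.996, 0.0], [-0.001, 0.0, -1.0]]
force: [-1.3, -1.2, 5.2]
width: 48.5
finger_force: 53.5
```

```bash
python3 -m creep '{"linear":[[0,0,0],[0,0,0],[0,0,0],[0,0,-0.01],[0,0,-0.03]],"turn":[[0,0,0],[0,0,0],[0,0,0],[0,0,0],[0,0,0]],"grip":[0.075,0.075,0.075,0.075,0.075]}' >/dev/null
python3 -m creep '{"linear":[[0,0,-0.04],[0,0,-0.04],[-0.02,0,-0.02],[0,0,0],[0,0,0]],"turn":[[0,0,0],[0,0,0],[0,0,0],[0,0,0],[0,0,0]],"grip":[0.075,0.075,0.075,0.075,0.075]}'
python3 a.py w19 seat_rect_large,12 die_rect_large,31
python3 - <<'E'
from h import *
T=cam("top")["pixels"]; W=cv2.imread("pics/w19.png")
a=cv2.resize(T[140:260,115:555],(800,218),interpolation=cv2.INTER_CUBIC)
b=cv2.resize(W[40:340,180:580],(480,360)); b=np.hstack([b,np.zeros((360,320,3),np.uint8)])
cv2.imwrite("pics/fin.png",np.vstack([a,b]))
E
```

```text
time_s: 34.15
ee_pos: [561.9, 371.5, 152.7]
tool_rot: [[-0.996, -0.087, 0.001], [-0.087, 0.996, 0.001], [-0.001, 0.001, -1.0]]
force: [-0.1, -0.6, -0.2]
width: 75.0
finger_force: 0.0
seat_rect_large 0.86 px [321.8 156.9] rect c [541.32 369.32] size [91.38 78.05] long 5.0 circ [541.7 368.8]
die_rect_large 0.6 px [327.8 200.4] rect c [541.36 368.92] size [65.18 51.2 ] long 4.9 circ [541.7  369.04]
```

View pics/fin.png

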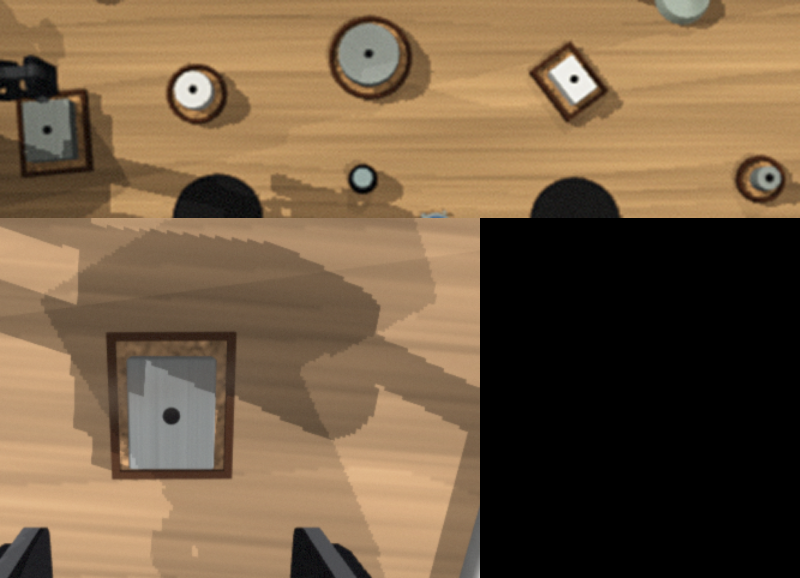

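All five dies lie flat inside their own recesses, the rectangles square to theirs. The offsets in the picture are parallax from the tops. The gripper is clear.

```bash
python3 -c "
from rig import r
print(r.job_done())"
```

```text
the job is handed in; nothing more can be done
None
```

All five dies are flat and upright in their own seats, the two rectangular ones lined up with their recesses; I handed the job in at about 34 s of the 125 s allowed, and the tool returned no verdict.

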